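Roll the peanut roller into the hutch and lay its retaining rail

TASK

Put the wooden peanut roller away: keeping it on the counter all the while, roll or push it through the open front of the plywood hutch until it lies well in under the slatted roof. Then lay the dark wooden rail into the two notches across the hutch's front, set down rather than dropped, so that the roller cannot roll out again. Leave the other things where they are and let go of everything.

Things in the scene. Friction and masses are not known exactly. Their poses are not given: they have to be found in the camera images.
- hutch: low plywood hutch fixed to the counter: an open-fronted bay with no floor of its own, and on its -y side a shut stack of two white drawers (120 mm wide, 83 high, not used). Origin on the counter, mid-width of the bay, plumb below the roof's front edge; x points into the bay (away from the robot), y left, z up. Bay: y -81 to +81 mm between cheeks 12 mm thick, back wall at x = 100 mm
- roof_edge (a point): middle of the top of the roof's front edge, at x = 0, y = 0, z = 83 mm of the hutch. The roof, four plywood slats with gaps to look through, covers the bay from x = 0 to 112 mm, across the cheeks' full 186 mm; its underside is 75 mm above the counter, its top 83 mm. In front of it the bay is open above, between two low arms; the rail's seat is 72 mm in front of it
- left_notch (a point): floor of the notch in the left (+y) arm: x = -72, y = 87, z = 44 mm of the hutch. The cheeks run on in front of the roof as arms 12 mm thick and 62 mm high, up to x = -94 mm; each has a square-cut notch, open at the top, 24 mm wide (x = -84 to -60 mm) and 18 mm deep
- right_notch (a point): floor of the same notch in the right (-y) arm: x = -72, y = -87, z = 44 mm of the hutch
- rail_seat (a point): where the middle of the rail lies when it rests in both notches: x = -72, y = 0, z = 52 mm of the hutch, axes parallel to the hutch's; the seated rail runs along the hutch's y
- roller: medium-brown wooden peanut massage roller, 0.17 to 0.34 kg, 136 mm long: two 66 mm balls, centres 70 mm apart, on a waist 36 mm in diameter. Lies on the counter before the bay, its axis up to 0.42 rad off square. Rolls easily across its axis and stops by itself in a few centimetres. Own y = long axis; the origin, on its surface, turns as it rolls: use the two lobe centres
- lobe_a (a point): centre of one ball of the roller, on its axis, 33 mm above the counter
- lobe_b (a point): centre of the other ball of the roller, 70 mm from lobe_a
- rail: dark wooden retaining rail, a square bar 200 x 16 x 16 mm, 60 g, flat on the counter to the left or right of the roller. Own x = long axis; origin at the centre of its underside. Seated, each end reaches 7 mm past the arm's outer face, with 4 mm of play before and behind
- rail_mid (a point): centre of the rail, 8 mm above its underside
- shaker: bystander: steel shaker bottle with black lid, 82 mm in diameter, 210 mm high, standing; origin at the centre of its base
- guard_case: bystander: blue plastic mouthguard case 80 x 92 x 33 mm; origin at the centre of its underside
- bamboo_box: bystander: closed bamboo latch box 120 (own x) x 85 x 53 mm, lying on the counter on the other side of the roller from the rail; origin at the centre of its underside
- ball: bystander: black rubber lacrosse ball 63 mm in diameter in a rubber ring on top of the drawer stack, its top about 150 mm above the counter; origin at its underside at the start
Mind the look-alikes: they are no part of the job. What is shaped like the roller but turquoise is not meant. Of the things that look like the rail, the larger one is meant.

How it is judged:
By the outcome, as a careful person would: the job done as asked, in the order asked, and still so for the second after the job is handed in, with the robot touching nothing.
It also fails if it takes over 61 s, if anything falls off the work surface, if the arm or the gripper's body presses on something with over 40 N, if the wrist force passes 120 N, or if a joint passes its speed limit or range.

ROBOT

A 6-joint arm with a two-finger parallel gripper is mounted at the origin on the work surface. World frame = base frame: x ahead of the robot, y to its left, z up, the work surface at z = 0. Lengths are in m, angles in degrees, forces in N, time in s.
With the tool pointing down it reaches from about 0.3 to 0.75 m from the base axis. Payload 8.5 kg.
Tool frame: the origin (TCP) lies midway between the tips of the shut fingers; the grasp point (between the pads) lies 19 mm behind it; z points along the fingers, y is the line along which they close (so a half turn about z gives the same grasp; the last joint's range is limited). The gripper opens to 85 mm and grips with 20 to 120 N. Pads are 22 mm wide; open, the fingers measure 114 mm over their backs; the gripper's body (76 mm by 85 mm) begins 54 mm behind the grasp point. The pads swing forward as they close: fully open they stand 13 mm farther back than shut.
Start: joints at [-84.185, 21.807, 74.336, -0, 83.858, -12.336], TCP at [0.171, -0.523, 0.199] pointing down, gripper open.
Joint ranges: [-178.18, 178.18], [-50.72, 133.34], [12.68, 142.11], [-81.47, 261.47], [9.98, 163.14], [-165.26, 165.26]. Speed limits (degrees/s): [136.94, 136.94, 180, 180, 180, 180].

INTERFACE

Orientations are given as a 3x3 rotation matrix whose columns are the frame's x, y, z axes.
In Python, from rig import observe, optics, order, spotter gives the robot as it stands.
- The arm moves only by the tool move_arm, never from a script. Its argument "series" is text: rows parted by semicolons, each of 5 numbers parted by spaces: the shift along the tool's x, y, z in cm, then the turn about the tool's z in degrees, then the opening, from -1 (shut) to 1 (fully open). A call has 1 to 8 rows; each row is the pose to reach, as a shift and turn from the pose commanded when the call began, along the tool's axes at that moment; what a row does not reach only later rows make up. A row lasts 1/8 s, in which the tool goes at most 62.5 mm and 10.7 degrees, less where a joint would pass 70% of its speed; a pose out of reach is approached as far as the arm can. A call with a gripper value outside its range is refused whole. The fingers move at their own pace and stop on an object; "force" is the grip in N (left out, the last holds). Time passes only in rows, so rows that repeat a pose let the fingers close. It gives the time, the measured TCP pose, the force, the opening and the grip force at its end, in the units of the state.
- observe(): the state, without advancing time (a new reading comes with each control period).
- optics.get_image(name): name is "scene" or "side" or "wrist"; returns a dict with "pixels" (400x640x3 uint8, blue, green, red), "camera_matrix" (3x3 intrinsics, pixels), "dist" ([k1, k2, p1, p2, k3] as OpenCV has them; the pictures are not rectified), "rvec" (rotation vector, rad) and "tvec" (3), from world to camera coordinates, as OpenCV has them. Camera axes: x right, y down, z forward; pixel columns grow to the right and rows downward; lengths in m; the calibration is good to about 2 mm. A picture is of the moment at which its call begins. There is no depth.
- order.close_job(): hands the job in; it is judged then, once.
Trained networks look in the newest picture that a camera, given by its name, has taken for a name from the list of things; names that differ only in an ending like _2 or _b are one class to them, and where a whole thing is asked for, a point or a joint stands for the part that bears it (a point fixed in the world has none). Each returns a list of dicts, best first, with "score" (0 to 1); they miss things now and then, are a little off and sometimes report something else, mostly with a low value. They report only what shows in the picture. A call takes as long as a camera call. They do not tell look-alikes from the thing itself.
- spotter.find_in(thing, camera): "point" ([x, y, z] in m, in world coordinates, good to about 4 mm: the middle of the surface that is visible of it).
- spotter.cut_out(thing, camera): "pixels" (400x640 bool, what is visible of it).
- spotter.mark_of(thing, camera): "point" ([x, y, z] in m, in world coordinates, good to about 4 mm: a listed point, or the origin of a listed thing).
The state is a dict: "time_s": time; "q": joint angles; "qvel": joint speeds; "joint_efforts": joint torques, N m; "position": TCP position; "tool_rot": TCP orientation; "ft_force": force on the tool from outside, world axes, zero at the start; "wrist_torque": the same for the moment, N m; "grip_width": finger opening in m; "gripper_force": force on a finger pad.
Only numpy, scipy, OpenCV 4.12 (cv2) and the standard library are available. Lean on these libraries where they do the work, as an engineer would, in place of code of your own. Each camera call takes 0.05 s, during which the arm holds its last target. There are 200 camera calls.

## Working session

There is one attempt and no reset: what is moved stays moved. The work goes in short steps, Python scripts to look and compute and a tool call to move; the robot and the scene stay as the last step left them, time stands still between calls to the robot, and variables do not carry over. Pictures are saved under pics/ and viewed, at most 10 in all, crops included, and the job is handed in when it is done.

Besides the shell and the picture viewer there is one more tool, called by a JSON object that holds its "method" and its "body", one argument or row to a line. move_arm: Moves the arm, as the interface text tells. Its arguments: {"type":"object","properties":{"series":{"type":"string"},"force":{"type":"number"}},"required":["series"]}

```bash
mkdir -p pics; ls; cat > h.py <<'E'
import numpy as np, cv2
from rig import observe, optics, order, spotter
def save(im,name): cv2.imwrite('pics/'+name,im)
def P(I):
    R=cv2.Rodrigues(np.array(I['rvec'],float))[0]; return R,np.array(I['tvec'],float).ravel()
def ray(I,uv):
    R,t=P(I); n=cv2.undistortPoints(np.array([[uv]],float),np.array(I['camera_matrix']),np.array(I['dist'],float))[0,0]
    d=R.T@np.array([n[0],n[1],1]); return -R.T@t,d/np.linalg.norm(d)
def tri(obs):
    A=np.zeros((3,3));b=np.zeros(3)
    for I,uv in obs:
        c,d=ray(I,uv);M=np.eye(3)-np.outer(d,d);A+=M;b+=M@c
    p=np.linalg.solve(A,b); return p,[np.linalg.norm((np.eye(3)-np.outer(ray(I,uv)[1],ray(I,uv)[1]))@(p-ray(I,uv)[0])) for I,uv in obs]
def atz(I,uv,z):
    c,d=ray(I,uv); return c+d*(z-c[2])/d[2]
def proj(I,p): return cv2.projectPoints(np.array(p,float).reshape(-1,3),np.array(I['rvec'],float),np.array(I['tvec'],float),np.array(I['camera_matrix']),np.array(I['dist'],float))[0].reshape(-1,2)
E
python3 - <<'E'
from h import *
for c in ['scene','side']:
    I=optics.get_image(c); save(I['pixels'],c+'0.png'); R,t=P(I); print(c,-R.T@t)
    for n in ['roof_edge','left_notch','right_notch','rail_seat','lobe_a','lobe_b','rail_mid','shaker','guard_case','bamboo_box','ball']:
        print(n,[(np.round(d['point'],3).tolist(),round(d['score'],2)) for d in spotter.mark_of(n,c)[:4]])
s=observe();print(s['time_s'],s['tool_rot'],s['position'])
E
```

```text
pics
scene [ 1.21866907 -0.05416016  0.93116745]
roof_edge [([0.667, -0.006, 0.082], 0.58)]
left_notch [([0.593, 0.071, 0.048], 0.61)]
right_notch [([0.594, -0.102, 0.041], 0.64)]
rail_seat []
lobe_a [([0.342, -0.086, 0.03], 0.96), ([0.385, -0.152, 0.034], 0.78)]
lobe_b [([0.342, -0.086, 0.03], 0.96), ([0.385, -0.152, 0.034], 0.78)]
rail_mid [([0.214, -0.272, 0.002], 0.63), ([0.431, -0.274, 0.009], 0.53), ([0.596, -0.103, 0.041], 0.41)]
shaker [([0.697, 0.32, -0.003], 0.76), ([0.486, 0.021, 0.032], 0.27)]
guard_case [([0.607, -0.418, -0.005], 0.68)]
bamboo_box [([0.452, 0.265, -0.002], 0.66)]
ball [([0.729, -0.157, 0.089], 0.68)]
side [0.39940771 0.83033363 1.13215697]
roof_edge [([0.664, -0.005, 0.086], 0.89)]
left_notch [([0.592, 0.075, 0.043], 0.56), ([0.485, 0.024, 0.032], 0.54)]
right_notch [([0.595, -0.1, 0.047], 0.63)]
rail_seat [([0.59, -0.016, 0.052], 0.64)]
lobe_a [([0.382, -0.15, 0.034], 0.86), ([0.505, -0.044, 0.03], 0.73), ([0.488, 0.024, 0.033], 0.56)]
lobe_b [([0.382, -0.15, 0.034], 0.86), ([0.505, -0.044, 0.03], 0.73), ([0.488, 0.024, 0.033], 0.56)]
rail_mid [([0.426, -0.277, 0.009], 0.79)]
shaker [([0.694, 0.318, 0.004], 0.74)]
guard_case [([0.605, -0.417, -0.0], 0.85)]
bamboo_box [([0.453, 0.267, 0.002], 0.71), ([0.487, 0.026, 0.033], 0.57)]
ball [([0.728, -0.159, 0.086], 0.82), ([0.43, -0.281, 0.011], 0.21)]
1.2 [[ 9.50229948e-01  3.11549428e-01 -4.12274469e-07]
 [ 3.11549428e-01 -9.50229948e-01  5.34684261e-06]
 [ 1.27405021e-06 -5.20917385e-06 -1.00000000e+00]] [ 0.17132224 -0.52261417  0.19902936]
```

View pics/scene0.png

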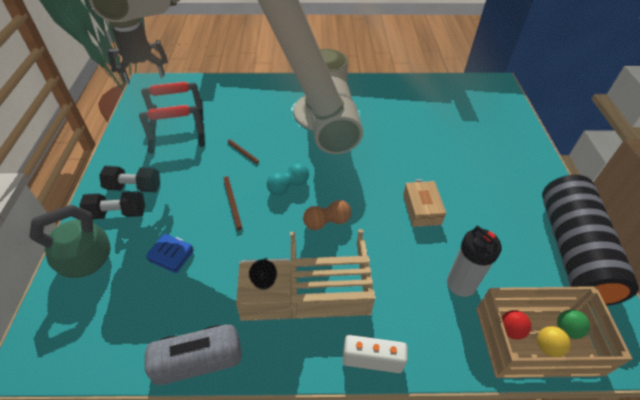

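View pics/side0.png

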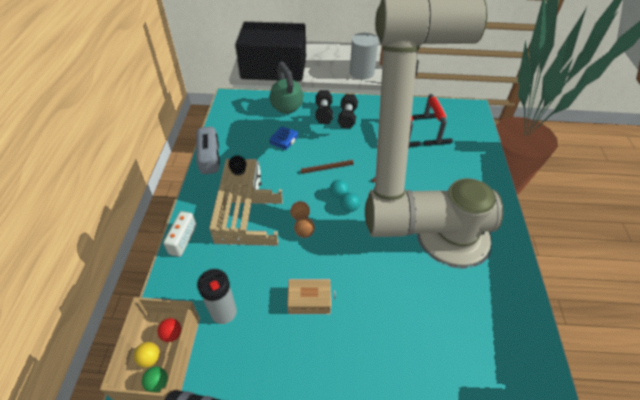

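The scene view shows the brown roller at (327,214) and the turquoise look-alike at (288,180). The larger bar is at (232,203) and the smaller one at (243,152). The brown roller and the larger bar fit the description, and I'll confirm both in an enlarged crop.

```bash
python3 - <<'E'
from h import *
I=optics.get_image('scene');J=optics.get_image('side')
a=cv2.resize(I['pixels'][135:325,215:390],None,fx=3,fy=3,interpolation=cv2.INTER_CUBIC)
b=cv2.resize(J['pixels'][145:255,200:375],None,fx=4.5,fy=4.5,interpolation=cv2.INTER_CUBIC)
save(a,'c_scene.png');save(b,'c_side.png')
for c,K in (('scene',I),('side',J)):
    for n,z in (('rail',.012),('roller',.033)):
        for d in spotter.cut_out(n,c)[:4]:
            m=d['pixels'].astype(np.uint8); 
            ys,xs=np.nonzero(m); 
            r=cv2.minAreaRect(np.stack([xs,ys],1).astype(np.float32)); bx=cv2.boxPoints(r)
            e=sorted([(np.linalg.norm(bx[i]-bx[(i+1)%4]),i) for i in range(4)])[:2]
            ends=[(bx[i]+bx[(i+1)%4])/2 for _,i in e]
            W=[atz(K,u,z)[:2] for u in ends]
            print(c,n,round(d['score'],2),m.sum(),np.round([xs.mean(),ys.mean()],1),np.round(ends,1).tolist(),np.round(W,3).tolist(),np.linalg.norm(W[0]-W[1]).round(3))
E
```

```text
scene rail 0.91 359 [232.  202.2] [[224.60000610351562, 174.8000030517578], [239.5, 230.10000610351562]] [[0.324, -0.313], [0.532, -0.245]] 0.219
scene rail 0.65 177 [242.3 150.7] [[227.3000030517578, 139.6999969482422], [257.3999938964844, 161.8000030517578]] [[0.164, -0.325], [0.268, -0.218]] 0.149
scene roller 0.93 771 [286.4 178.9] [[306.5, 169.0], [267.29998779296875, 188.60000610351562]] [[0.322, -0.065], [0.4, -0.177]] 0.137
scene roller 0.58 904 [326.9 214.3] [[350.1000061035156, 208.5], [303.5, 220.10000610351562]] [[0.476, 0.056], [0.515, -0.072]] 0.134
side rail 0.52 363 [326.2 166.9] [[353.1000061035156, 162.60000610351562], [300.70001220703125, 171.3000030517578]] [[0.333, -0.301], [0.523, -0.242]] 0.2
side roller 0.95 562 [344.3 195.8] [[332.6000061035156, 182.1999969482422], [355.79998779296875, 209.3000030517578]] [[0.405, -0.177], [0.323, -0.061]] 0.142
side roller 0.59 608 [302.  219.4] [[296.8999938964844, 201.8000030517578], [306.6000061035156, 236.8000030517578]] [[0.521, -0.079], [0.476, 0.062]] 0.148
```

View pics/c_scene.png

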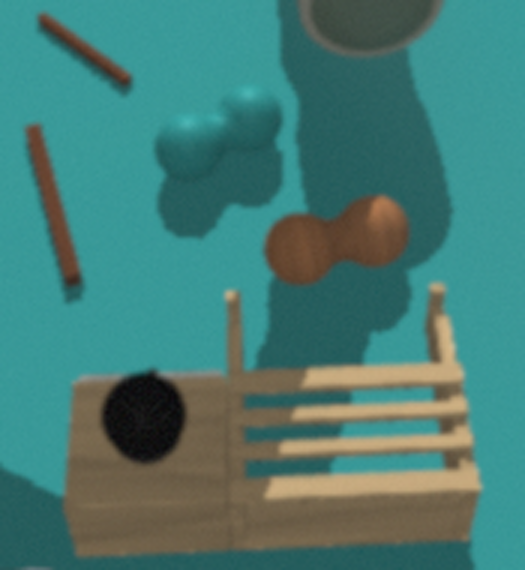

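View pics/c_side.png

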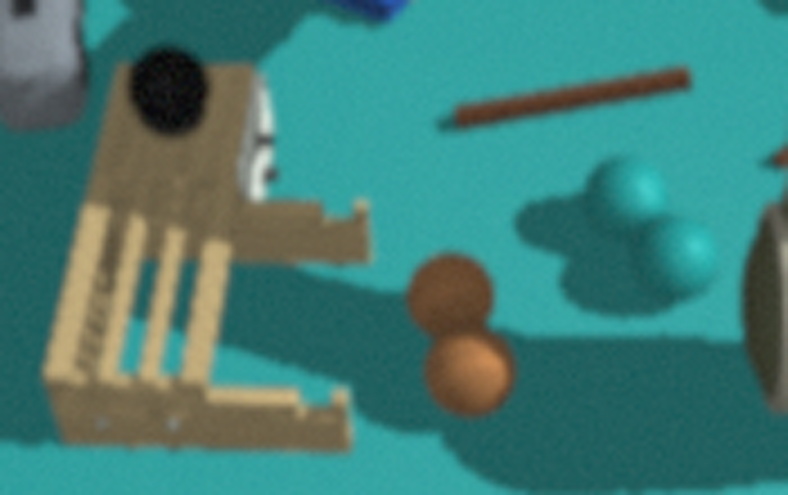

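The crops confirm it. The brown two-ball roller is the one at scene (327,214). The 200 mm bar is at (232,203), and the other bar at (243,152) is only about 145 mm long. Next I'll fit the hutch pose from its corners in both views and triangulate the rail ends and the roller.

```bash
python3 - <<'E'
from h import *
from scipy.optimize import least_squares
I=optics.get_image('scene');J=optics.get_image('side')
fs=lambda u,v:np.array([215+(u+.5)/3-.5,135+(v+.5)/3-.5])
fj=lambda u,v:np.array([200+(u+.5)/4.5-.5,145+(v+.5)/4.5-.5])
obs=[(I,(-94,-87,62),fs(232,292)),(I,(-94,87,62),fs(437,286)),(I,(0,93,83),fs(461,365)),(I,(112,93,83),fs(479,488)),
(J,(-94,87,62),fj(348,392)),(J,(-94,-87,62),fj(366,203)),(J,(0,93,83),fj(208,385)),(J,(112,93,83),fj(45,377)),(J,(112,-93,83),fj(84,205)),(J,(0,-93,83),fj(230,241))]
def W(p,q):
    c,s=np.cos(p[3]),np.sin(p[3]);q=np.array(q)/1000;return np.array([p[0]+c*q[0]-s*q[1],p[1]+s*q[0]+c*q[1],p[2]+q[2]])
f=lambda p:np.concatenate([proj(K,W(p,q))[0]-u for K,q,u in obs])
r=least_squares(f,[.665,-.005,0,.03],loss='soft_l1');print('hutch',r.x[:3].round(4),np.degrees(r.x[3]));print(f(r.x).reshape(-1,2).round(1).tolist())
print('tri L tip',tri([(I,fs(437,286)),(J,fj(348,392))]),'R tip',tri([(I,fs(232,292)),(J,fj(366,203))]))
# rail ends (top centre)
print('rail far',tri([(I,fs(73,276)),(J,fj(458,113))]));print('rail near',tri([(I,fs(34,130)),(J,fj(688,77))]))
print('rail cen',tri([(I,(232,202.2)),(J,(326.2,166.9))]))
print('ballR',tri([(I,fs(301,248)),(J,fj(451,296))]));print('ballL',tri([(I,fs(374,231)),(J,fj(470,373))]))
E
```

```text
hutch [ 0.6665 -0.0093 -0.0021] 3.195225862734194
[[-0.2, 0.8], [-0.7, -0.5], [-0.1, -0.7], [1.4, 1.0], [-0.1, 1.0], [-0.4, 0.9], [-0.2, -0.3], [-0.2, 0.9], [0.8, -5.8], [1.6, -13.4]]
tri L tip (array([0.56897881, 0.07220149, 0.06203679]), [np.float64(0.002307194200328367), np.float64(0.002307194200328484)]) R tip (array([ 0.57666603, -0.10138232,  0.06352691]), [np.float64(0.0008824411502861426), np.float64(0.0008824411502860825)])
rail far (array([ 0.52174071, -0.2478251 ,  0.01392904]), [np.float64(0.0003845041833443001), np.float64(0.0003845041833442264)])
rail near (array([ 0.33515871, -0.30741418,  0.00977327]), [np.float64(0.00021287955246309626), np.float64(0.0002128795524631147)])
rail cen (array([ 0.43104088, -0.27719679,  0.0077641 ]), [np.float64(0.0014996182776778437), np.float64(0.0014996182776778975)])
ballR (array([ 0.5073694 , -0.04146065,  0.0345601 ]), [np.float64(1.9958090837147247e-05), np.float64(1.9958090837254447e-05)])
ballL (array([0.48713693, 0.02573699, 0.03288515]), [np.float64(0.0005471798952359785), np.float64(0.0005471798952359565)])
```

```bash
cat >> h.py <<'E'
H=None
def go(x,y,z,yaw):
    "shift (cm, tool axes) and turn to bring TCP to world x,y,z and tool-x yaw (deg)"
    s=observe();R=np.array(s['tool_rot']);d=R.T@(np.array([x,y,z])-np.array(s['position']))*100
    cur=np.degrees(np.arctan2(R[1,0],R[0,0])); print('t%.2f pos %s yaw %.2f -> shift %s turn %.1f'%(s['time_s'],np.round(s['position'],4),cur,d.round(2),(cur-yaw+180)%360-180))
E
python3 - <<'E'
from h import *
from scipy.optimize import least_squares
I=optics.get_image('scene');J=optics.get_image('side')
fs=lambda u,v:np.array([215+(u+.5)/3-.5,135+(v+.5)/3-.5])
fj=lambda u,v:np.array([200+(u+.5)/4.5-.5,145+(v+.5)/4.5-.5])
obs=[(I,(-94,-87,62),fs(232,292)),(I,(-94,87,62),fs(437,286)),(I,(0,93,83),fs(461,365)),(I,(112,93,83),fs(479,488)),
(J,(-94,87,62),fj(348,392)),(J,(-94,-87,62),fj(366,203)),(J,(0,93,83),fj(208,385)),(J,(112,93,83),fj(45,377))]
def W(p,q):
    c,s=np.cos(p[3]),np.sin(p[3]);q=np.array(q)/1000;return np.array([p[0]+c*q[0]-s*q[1],p[1]+s*q[0]+c*q[1],p[2]+q[2]])
f=lambda p:np.concatenate([proj(K,W(p,q))[0]-u for K,q,u in obs])
r=least_squares(f,[.665,-.005,0,.03]);print('hutch',r.x[:3].round(4),np.degrees(r.x[3]));print(f(r.x).reshape(-1,2).round(1).tolist())
go(.466,.095,.19,16.7)
E
```

```text
hutch [ 0.6657 -0.0103 -0.0011] 2.5087918174690773
[[-0.1, 0.0], [-0.6, -0.7], [-0.4, -0.8], [0.5, 0.9], [-0.2, 0.9], [0.2, 0.8], [-0.3, -0.8], [-0.2, 0.1]]
t1.70 pos [ 0.1713 -0.5226  0.199 ] yaw 18.15 -> shift [ 47.24 -49.51   0.9 ] turn 1.5
```

{"method": "move_arm", "body": {
  "series": "6 -6.2 0 0 -1; 12 -12.4 0 0 -1; 18 -18.6 0 0 -1; 24 -25 0 0 -1; 30 -31 0 1.5 -1; 36 -37.5 0 1.5 -1; 42 -44 0 1.5 -1; 47.3 -49.5 1 1.5 -1",
  "force": 30
}}

```text
time_s: 2.7
position: [0.3883, -0.0701, 0.1969]
tool_rot: [[0.958, 0.286, 0.001], [0.286, -0.958, -0.001], [0.001, 0.001, -1.0]]
ft_force: [1.5, -1.6, -0.0]
grip_width: -0.0
gripper_force: 0.0
```

```bash
python3 - <<'E'
from h import *
optics.get_image('wrist'); 
go(.466,.095,.19,16.7)
E
```

```text
t2.75 pos [ 0.3896 -0.0634  0.1966] yaw 17.04 -> shift [ 11.94 -12.9    0.71] turn 0.3
```

{"method": "move_arm", "body": {
  "series": "5 -5 0.5 0 -1; 10 -10.5 0.7 0.3 -1; 11.9 -12.9 0.7 0.3 -1; 11.9 -12.9 0.7 0.3 -1; 11.9 -12.9 0.7 0.3 -1; 11.9 -12.9 0.7 0.3 -1"
}}

```text
time_s: 3.5
position: [0.4644, 0.0848, 0.1897]
tool_rot: [[0.96, 0.28, 0.0], [0.28, -0.96, -0.0], [0.0, 0.0, -1.0]]
ft_force: [-0.1, -0.9, -0.0]
grip_width: 0.0002
gripper_force: 0.0
```

```bash
python3 - <<'E'
from h import *
go(.466,.095,.02,16.7)
E
```

```text
t3.50 pos [0.4644 0.0848 0.1897] yaw 16.25 -> shift [ 0.43 -0.94 16.96] turn -0.4
```

{"method": "move_arm", "body": {
  "series": "0.4 -0.9 5 0 -1; 0.4 -0.9 10 0 -1; 0.4 -0.9 15 0 -1; 0.4 -0.9 16.7 0 -1; 0.4 -0.9 16.7 0 -1; 0.4 -0.9 16.7 0 -1"
}}

```text
time_s: 4.25
position: [0.4666, 0.095, 0.0235]
tool_rot: [[0.96, 0.281, 0.002], [0.281, -0.96, -0.0], [0.002, 0.001, -1.0]]
ft_force: [0.3, -0.3, 0.3]
grip_width: -0.0003
gripper_force: 0.0
```

```bash
python3 - <<'E'
from h import *
I=optics.get_image('wrist'); save(I['pixels'],'w1.png')
for n in ('lobe_a','left_notch'): print(n,[(np.round(d['point'],3).tolist(),round(d['score'],2)) for d in spotter.mark_of(n,'wrist')[:4]])
go(.466,.095,.022,16.7)
# required end: roller centre hutch y -> -4 mm
h=np.array([.6657,-.0103]);a=np.radians(2.5);c=np.array([.4972,-.0079]);d=c-h
print('roller in hutch',np.cos(a)*d[0]+np.sin(a)*d[1],-np.sin(a)*d[0]+np.cos(a)*d[1])
E
```

```text
lobe_a [([0.49, 0.023, 0.026], 0.95), ([0.508, -0.043, 0.032], 0.84)]
left_notch []
t4.40 pos [0.4665 0.0954 0.0235] yaw 16.33 -> shift [-0.06  0.02  0.15] turn -0.4
roller in hutch -0.1682349388068662 0.009747582502855573
```

{"method": "move_arm", "body": {
  "series": "0 1.2 0 0 -1; 0 2.2 0 0 -1; 0 2.6 0 0 -1; 0 3 0 0 -1; 0 3.4 0 0 -1; 0 3.8 0 0 -1; 0 3.8 0 0 -1; 0 2 0 0 -1"
}}

```text
time_s: 5.4
position: [0.4717, 0.0765, 0.0225]
tool_rot: [[0.96, 0.28, 0.0], [0.28, -0.96, -0.0], [0.0, 0.0, -1.0]]
ft_force: [-0.0, 1.1, -0.3]
grip_width: 0.0002
gripper_force: 0.0
```

```bash
cat >> h.py <<'E'
def roller(cams=('scene','side')):
    L=[]
    for c in cams:
        optics.get_image(c)
        q=[np.array(d['point']) for d in spotter.mark_of('lobe_a',c) if d['score']>.25]
        print(c,[p.round(3).tolist() for p in q])
    h=np.array([.6657,-.0103])
E
python3 - <<'E'
from h import *
roller(('scene','side','wrist'));go(.466,.095,.022,16.7)
E
```

```text
scene [[0.488, 0.022, 0.035], [0.504, -0.042, 0.034], [0.345, -0.088, 0.034], [0.387, -0.151, 0.031]]
side [[0.383, -0.151, 0.034], [0.484, 0.028, 0.032], [0.346, -0.091, 0.034], [0.509, -0.043, 0.03]]
wrist [[0.489, 0.026, 0.027], [0.507, -0.041, 0.031]]
t5.70 pos [0.4716 0.0766 0.0225] yaw 16.38 -> shift [-0.02 -1.93  0.05] turn -0.3
```

```bash
python3 - <<'E'
from h import *
I=optics.get_image('wrist'); 
x=I['pixels']; s=optics.get_image('side')['pixels'][150:270,220:380]
save(np.vstack([x,cv2.resize(s,(640,480))])[:, :][::1] if 0 else np.hstack([cv2.resize(x,(400,250)),cv2.resize(s,(333,250))]),'w2.png')
E
```

```text
(no output)
```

View pics/w2.png

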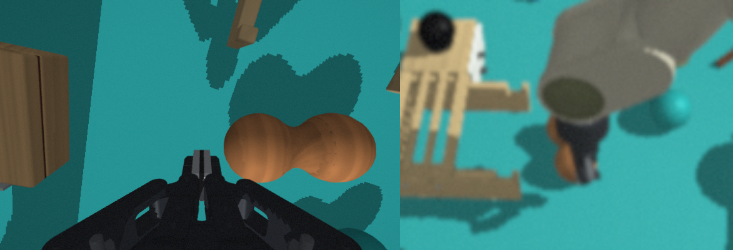

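The wrist view shows the shut fingertips (203,155) about 20 mm short of the roller's left end (224,148). They are narrower than I assumed, so I'll push further along the roller's axis.

{"method": "move_arm", "body": {
  "series": "0 1.0 0 0 -1; 0 1.4 0 0 -1; 0 1.8 0 0 -1; 0 2.2 0 0 -1; 0 2.6 0 0 -1; 0 2.6 0 0 -1; 0 1 0 0 -1; 0 -1 0 0 -1"
}}

```text
time_s: 6.8
position: [0.4683, 0.087, 0.0225]
tool_rot: [[0.96, 0.281, -0.0], [0.281, -0.96, 0.0], [-0.0, -0.0, -1.0]]
ft_force: [0.1, 0.4, -0.6]
grip_width: 0.0001
gripper_force: 0.0
```

```bash
python3 - <<'E'
from h import *
roller(('scene','side','wrist'));go(.466,.095,.022,16.7)
E
```

```text
scene [[0.509, -0.046, 0.031], [0.488, 0.018, 0.034], [0.344, -0.088, 0.029], [0.386, -0.149, 0.032]]
side [[0.34, -0.091, 0.036], [0.487, 0.024, 0.032], [0.455, 0.264, 0.001], [0.508, -0.046, 0.033]]
wrist [[0.487, 0.022, 0.027], [0.51, -0.046, 0.031]]
t7.10 pos [0.4689 0.0859 0.0226] yaw 16.36 -> shift [-0.02 -0.96  0.06] turn -0.3
```

{"method": "move_arm", "body": {
  "series": "0 2 0 0 -1; 0 3.2 0 0 -1; 0 3.7 0 0 -1; 0 4.1 0 0 -1; 0 4.5 0 0 -1; 0 4.6 0 0 -1; 0 3 0 0 -1; 0 0 0 0 -1"
}}

```text
time_s: 8.1
position: [0.4687, 0.0867, 0.0225]
tool_rot: [[0.96, 0.28, 0.0], [0.28, -0.96, -0.0], [0.0, 0.0, -1.0]]
ft_force: [-0.9, 0.2, -0.3]
grip_width: -0.0001
gripper_force: 0.0
```

```bash
python3 - <<'E'
from h import *
roller(('scene','side','wrist'));go(.466,.095,.2,16.7)
E
```

```text
scene [[0.49, 0.01, 0.036], [0.344, -0.089, 0.03], [0.511, -0.056, 0.035], [0.385, -0.15, 0.037], [0.731, -0.16, 0.091]]
side [[0.343, -0.091, 0.032], [0.595, -0.017, 0.048], [0.49, 0.017, 0.033], [0.51, -0.051, 0.034]]
wrist [[0.511, -0.055, 0.028], [0.491, 0.012, 0.024]]
t8.40 pos [0.469  0.0859 0.0226] yaw 16.36 -> shift [ -0.02  -0.95 -17.74] turn -0.3
```

{"method": "move_arm", "body": {
  "series": "0 0 -5 0 -1; -3 3 -9 0 -0.5; -5 6 -9 4 0.32; -6.8 9.4 -9 9 0.32; -6.8 9.4 -9 13.9 0.32; -6.8 9.4 -6 13.9 0.32; -6.8 9.4 -2 13.9 0.32; -6.8 9.4 0.2 13.9 0.32"
}}

```text
time_s: 9.4
position: [0.4295, -0.0238, 0.0191]
tool_rot: [[0.999, 0.042, -0.001], [0.042, -0.999, 0.0], [-0.001, -0.0, -1.0]]
ft_force: [0.6, 0.2, -0.1]
grip_width: 0.0564
gripper_force: 0.0
```

```bash
python3 - <<'E'
from h import *
roller(('wrist',));go(.4305,-.0235,.02,2.5); print(observe()['grip_width'])
E
```

```text
wrist [[0.512, -0.055, 0.031], [0.383, -0.15, 0.033], [0.491, 0.012, 0.024]]
t9.50 pos [ 0.4289 -0.0235  0.019 ] yaw 2.39 -> shift [ 0.16  0.   -0.11] turn -0.1
0.056272939544394815
```

{"method": "move_arm", "body": {
  "series": "1.2 0 0 0 0.32; 1.9 0 0 0 0.32; 2.5 0 0 0 0.32; 3.1 0 0 0 0.32; 3.7 0 0 0 0.32; 4.3 0 0 0 0.32; 4.8 0 0 0 0.32; 5.0 0 0 0 0.32"
}}

```text
time_s: 10.5
position: [0.4784, -0.0183, 0.023]
tool_rot: [[0.999, 0.043, -0.002], [0.043, -0.999, 0.005], [-0.002, -0.005, -1.0]]
ft_force: [-15.5, 17.0, 44.7]
grip_width: 0.0562
gripper_force: 23.0
```

```bash
cat >> h.py <<'E'
def hu(p):
    h=np.array([.6657,-.0103]);a=np.radians(2.5);d=np.array(p)[:2]-h
    return np.round([np.cos(a)*d[0]+np.sin(a)*d[1],-np.sin(a)*d[0]+np.cos(a)*d[1]],4)
E
python3 - <<'E'
from h import *
roller(('wrist','side'));go(.48,-.0235,.02,2.5); print(hu(observe()['position']))
E
```

```text
wrist [[0.517, -0.051, 0.032], [0.501, 0.013, 0.028]]
side [[0.496, 0.016, 0.034], [0.517, -0.049, 0.029], [0.384, -0.152, 0.035], [0.344, -0.09, 0.032]]
t10.70 pos [ 0.4786 -0.0183  0.0231] yaw 2.49 -> shift [0.12 0.53 0.31] turn -0.0
[-0.1873  0.0002]
```

```bash
python3 - <<'E'
from h import *
I=optics.get_image('wrist'); save(I['pixels'][100:],'w3.png')
print(observe()['ft_force'])
E
```

```text
[-13.41347399  15.54967727  42.5309551 ]
```

View pics/w3.png

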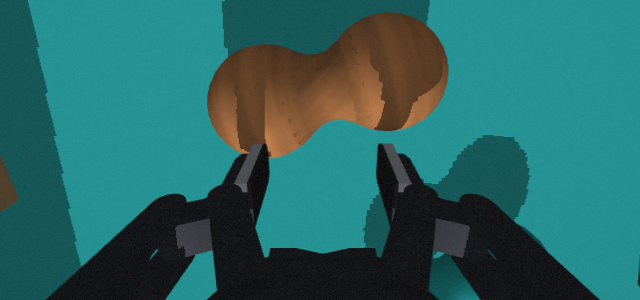

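```bash
python3 - <<'E'
from h import *
I=optics.get_image('wrist');s=observe();R=np.array(s['tool_rot']);p=np.array(s['position'])
for x in (-.011,0,.011):
  for z in (-.0,-.01,-.02,-.03): print(x,z,proj(I,[p+R@np.array([x,y,z]) for y in(-.028,-.036,.028)]).round(0).tolist())
RR,t=P(I);print('cam in tool',R.T@(-RR.T@t-p),'axis',R.T@RR[2])
for l in ([.4985,.0145,.033],[.517,-.05,.033]): print(hu(l),proj(I,[l]).round())
E
```

```text
-0.011 -0.0 [[278.0, 246.0], [266.0, 246.0], [364.0, 246.0]]
-0.011 -0.01 [[276.0, 254.0], [263.0, 254.0], [367.0, 254.0]]
-0.011 -0.02 [[273.0, 262.0], [260.0, 262.0], [369.0, 262.0]]
-0.011 -0.03 [[271.0, 272.0], [256.0, 272.0], [372.0, 272.0]]
0 -0.0 [[277.0, 231.0], [265.0, 231.0], [365.0, 231.0]]
0 -0.01 [[275.0, 238.0], [262.0, 238.0], [367.0, 238.0]]
0 -0.02 [[272.0, 246.0], [258.0, 246.0], [370.0, 246.0]]
0 -0.03 [[269.0, 254.0], [255.0, 254.0], [373.0, 254.0]]
0.011 -0.0 [[276.0, 215.0], [264.0, 215.0], [366.0, 215.0]]
0.011 -0.01 [[274.0, 221.0], [261.0, 221.0], [368.0, 221.0]]
0.011 -0.02 [[271.0, 228.0], [257.0, 228.0], [371.0, 228.0]]
0.011 -0.03 [[268.0, 236.0], [253.0, 236.0], [374.0, 236.0]]
cam in tool [ 0.08071952  0.00070069 -0.17478433] axis [-3.10652551e-01  2.13908055e-05  9.50523536e-01]
[-0.166   0.0321] [[266. 205.]]
[-0.1503 -0.0332] [[380. 179.]]
```

The wrist view shows the left open fingertip jammed high on the left lobe's rear at (260,250). Open tips ride too high, so I'll back off, shut the fingers, go lower and push only the left lobe to square the roller.

{"method": "move_arm", "body": {
  "series": "-2 0 0 0 0.3; -3.8 0 0 0 -1; -3.8 -1.5 0 0 -1; -3.8 -3.4 0 0 -1; -3.8 -3.4 0.7 0 -1; -3.8 -3.4 0.8 0 -1; -3.8 -3.4 0.8 0 -1; -3.8 -3.4 0.8 0 -1"
}}

```text
time_s: 11.8
position: [0.4407, 0.0112, 0.0123]
tool_rot: [[0.999, 0.043, -0.0], [0.043, -0.999, 0.0], [-0.0, -0.0, -1.0]]
ft_force: [-2.4, 1.0, 1.9]
grip_width: -0.0001
gripper_force: 1.2
```

```bash
cat >> h.py <<'E'
def lobes(cams=('wrist','side')):
    for c in cams:
        optics.get_image(c)
        q=[np.array(d['point']) for d in spotter.mark_of('lobe_a',c) if d['score']>.25]
        print(c,[(hu(p)*1000).round(0).tolist()+[round(p[2]*1000)] for p in q if p[0]>.44])
    s=observe();print('t',s['time_s'],'TCP hutch mm',hu(s['position'])*1000,'z',s['position'][2].round(4) if hasattr(s['position'][2],'round') else s['position'][2],'F',np.round(s['ft_force'],1),'w',round(s['grip_width'],4))
E
python3 - <<'E'
from h import *
lobes()
E
```

```text
wrist [[-172.0, -45.0, 32]]
side [[-184.0, 26.0, 32], [-175.0, -44.0, 32]]
t 12.0 TCP hutch mm [-223.8   31.1] z 0.0124 F [-0.2  0.9  0.5] w -0.0001
```

{"method": "move_arm", "body": {
  "series": "0.4 0 0 0 -1; 0.8 0 0 0 -1; 1.2 0 0 0 -1; 1.5 0 0 0 -1; 1.5 0 0 0 -1"
}}

```text
time_s: 12.62
position: [0.4559, 0.0117, 0.0126]
tool_rot: [[0.999, 0.043, 0.0], [0.043, -0.999, -0.0], [0.0, 0.0, -1.0]]
ft_force: [-2.1, 0.7, 3.1]
grip_width: -0.0001
gripper_force: 1.4
```

```bash
python3 - <<'E'
from h import *
lobes()
E
```

```text
wrist [[-165.0, -47.0, 31]]
side [[-167.0, -48.0, 30], [-175.0, 21.0, 33]]
t 12.825 TCP hutch mm [-209.    31.1] z 0.0125 F [-1.9  1.1  2.4] w 0.0001
```

{"method": "move_arm", "body": {
  "series": "-1 0 0 0 -1; -1 1.2 0 0 -1; -1 2 0 0 -1; 0 2 0 0 -1; 0.6 2 0 0 -1; 1.1 2 0 0 -1; 1.6 2 0 0 -1; 1.6 2 0 0 -1"
}}

```text
time_s: 13.82
position: [0.4731, -0.0073, 0.0126]
tool_rot: [[0.999, 0.043, 0.001], [0.043, -0.999, -0.0], [0.001, 0.0, -1.0]]
ft_force: [-0.6, 0.0, 0.3]
grip_width: -0.0001
gripper_force: 0.1
```

```bash
python3 - <<'E'
from h import *
lobes()
E
```

```text
wrist [[-157.0, -52.0, 30]]
side [[-154.0, 21.0, 31], [-199.0, 284.0, 0]]
t 14.025 TCP hutch mm [-192.8   11.2] z 0.0124 F [-0.4  1.  -0.3] w -0.0002
```

{"method": "move_arm", "body": {
  "series": "-2.4 0 0 0 -1; -2.4 6 0 0 -1; -2.4 12.2 0 0 -1; 1 12.2 0 0 -1; 3.7 12.2 0 0 -1; 3.7 10.5 0 0 -1; 3.7 9.9 0 0 -1; 3.7 9.4 0 0 -1"
}}

```text
time_s: 15.02
position: [0.5128, -0.0994, 0.0126]
tool_rot: [[0.999, 0.043, -0.0], [0.043, -0.999, -0.0], [-0.0, 0.0, -1.0]]
ft_force: [-0.3, -1.5, 0.4]
grip_width: -0.0001
gripper_force: 0.6
```

```bash
python3 - <<'E'
from h import *
lobes(('wrist','side','scene'))
E
```

```text
wrist [[-158.0, -46.0, 32], [-152.0, 27.0, 28]]
side [[-156.0, 30.0, 33], [-161.0, -43.0, 30]]
scene [[-151.0, 26.0, 35], [-163.0, -43.0, 31]]
t 15.325 TCP hutch mm [-156.2  -83. ] z 0.0126 F [ 0.1  0.  -0.3] w 0.0001
```

{"method": "move_arm", "body": {
  "series": "-0.3 -0.5 0 0 -1; -0.4 -0.9 0 0 -1; -0.4 -1.0 0 0 -1; -0.4 -1.0 0 0 -1; -0.4 1.5 0 0 -1; -4 1.5 0 0 -1; -5 0 0 0 -1; -5 -3 0 0 -1"
}}

```text
time_s: 16.32
position: [0.4618, -0.0715, 0.0125]
tool_rot: [[0.999, 0.041, 0.0], [0.041, -0.999, 0.0], [0.0, -0.0, -1.0]]
ft_force: [0.5, 0.7, 0.3]
grip_width: -0.0001
gripper_force: 0.0
```

```bash
python3 - <<'E'
from h import *
lobes(('wrist','side','scene'))
E
```

```text
wrist [[-161.0, -34.0, 33], [-154.0, 38.0, 29]]
side [[-158.0, 38.0, 31], [-198.0, 285.0, 0], [-163.0, -29.0, 31]]
scene [[-160.0, -36.0, 34], [-156.0, 32.0, 31]]
t 16.625 TCP hutch mm [-205.6  -53. ] z 0.0125 F [-0.1  0.  -0.2] w 0.0001
```

{"method": "move_arm", "body": {
  "series": "-0.5 -2.5 0 0 -1; -0.5 -5.4 0 0 -0.3; -0.5 -5.4 0.2 0 -0.3; -0.5 -5.4 0.2 0 -0.3; 0.4 -5.4 0.2 0 -0.3; 1 -5.4 0.2 0 -0.3; 1.8 -5.4 0.2 0 -0.3; 2.6 -5.4 0.2 0 -0.3"
}}

```text
time_s: 17.62
position: [0.4862, -0.017, 0.0106]
tool_rot: [[0.999, 0.043, -0.0], [0.043, -0.999, 0.0], [-0.0, -0.0, -1.0]]
ft_force: [-1.6, 0.9, 4.0]
grip_width: 0.0302
gripper_force: 1.8
```

```bash
python3 - <<'E'
from h import *
lobes(('wrist','side'))
E
```

```text
wrist [[-136.0, 35.0, 24], [-144.0, -35.0, 31]]
side [[-143.0, -35.0, 33], [-136.0, 34.0, 31]]
t 17.825 TCP hutch mm [-179.9    1.2] z 0.0103 F [ 0.4 -0.4 -0. ] w 0.0301
```

{"method": "move_arm", "body": {
  "series": "0.5 0 0 -8 -0.3; 1.2 0 0 -10 -0.3; 2 0 0 -10 -0.3; 2.8 0 0 -8 -0.3; 3.6 0 0 -6 -0.3; 4.4 0 0 -4 -0.3; 4.8 0 0 -4 -0.3"
}}

```text
time_s: 18.7
position: [0.5329, -0.0142, 0.0119]
tool_rot: [[0.994, 0.111, -0.002], [0.111, -0.994, 0.001], [-0.002, -0.001, -1.0]]
ft_force: [-15.7, 2.4, 31.7]
grip_width: 0.0302
gripper_force: 14.8
```

```bash
python3 - <<'E'
from h import *
lobes(('wrist','side','scene'))
E
```

```text
wrist [[-96.0, 29.0, 26], [-102.0, -35.0, 31]]
side [[-98.0, 29.0, 29], [-104.0, -39.0, 32]]
scene [[-106.0, -40.0, 34], [-97.0, 26.0, 33], [-77.0, -87.0, 43]]
t 19.0 TCP hutch mm [-132.6    1.8] z 0.0122 F [-10.9   3.9  23.6] w 0.0299
```

{"method": "move_arm", "body": {
  "series": "-1 0 0 0 -0.3; -2.2 0.5 0.3 3.9 0; -2.2 0.5 0.6 3.9 0.18; -2.2 0.5 0.6 3.9 0.18; -2.2 0.5 0.6 3.9 0.18"
}}

```text
time_s: 19.62
position: [0.5129, -0.0223, 0.0045]
tool_rot: [[0.999, 0.045, 0.0], [0.045, -0.999, -0.0], [0.0, 0.0, -1.0]]
ft_force: [0.2, -0.3, 0.3]
grip_width: 0.0504
gripper_force: 0.0
```

```bash
python3 - <<'E'
from h import *
lobes(('wrist','side'));s=observe();print(np.array(s['tool_rot'])[1,0])
E
```

```text
wrist [[-107.0, -39.0, 32], [-100.0, 27.0, 25]]
side [[-101.0, 32.0, 33], [-107.0, -41.0, 35], [56.0, -152.0, 88]]
t 19.825 TCP hutch mm [-153.5   -5.3] z 0.0045 F [ 0.7 -0.1 -0.1] w 0.0505
0.04479222386555901
```

{"method": "move_arm", "body": {
  "series": "0.7 0 0 0 0.18; 1.4 0 -0.5 0 0.18; 2.1 0 -1.2 0 0.18; 2.8 0 -1.8 0 0.18; 3.5 0 -2.4 0 0.18; 3.5 0 -2.4 0 0.18; 2 0 -1 0 0.18; 1.5 0 0 0 0.18"
}}

```text
time_s: 20.82
position: [0.5264, -0.0215, 0.0039]
tool_rot: [[0.999, 0.044, -0.001], [0.044, -0.999, 0.0], [-0.001, -0.0, -1.0]]
ft_force: [0.0, 0.6, -0.6]
grip_width: 0.0501
gripper_force: 0.0
```

```bash
python3 - <<'E'
from h import *
lobes(('wrist','side'))
E
```

```text
wrist [[-81.0, 27.0, 25], [-89.0, -42.0, 32]]
side [[-88.0, 32.0, 34], [-92.0, -42.0, 31]]
t 21.025 TCP hutch mm [-138.3   -5.5] z 0.0046 F [ 0.2 -1.   0.3] w 0.0505
```

{"method": "move_arm", "body": {
  "series": "1.6 0 0 0 0.18; 3.6 0 -0.8 0 0.18; 5.6 0 -1.6 0 0.18; 7.4 0 -2.2 0 0.18; 7.4 0 -2.2 0 0.18; 7.4 0 -2.2 0 0.18"
}}

```text
time_s: 21.78
position: [0.6007, -0.0183, 0.0263]
tool_rot: [[0.999, 0.045, -0.001], [0.045, -0.999, 0.0], [-0.001, -0.0, -1.0]]
ft_force: [-0.2, 0.6, 0.2]
grip_width: 0.0507
gripper_force: 0.0
```

```bash
python3 - <<'E'
from h import *
lobes(('wrist','side'))
E
```

```text
wrist [[-24.0, 24.0, 26], [-30.0, -46.0, 32]]
side [[-21.0, 26.0, 35], [-27.0, -47.0, 30]]
t 21.975 TCP hutch mm [-65.2  -5.2] z 0.0264 F [-0.2  0.5 -1.7] w 0.0503
```

{"method": "move_arm", "body": {
  "series": "-1 0.3 0 -4 0.18; -1 0.5 1.4 -8 0.18; -1 0.5 1.4 -8 0.18; 0 0.5 1.0 -8 0.18; 0.8 0.5 0.5 -8 0.18; 1.6 0.5 0 -8 0.18; 2.0 0.5 -0.3 -8 0.18; 0.8 0.5 1 -8 0.18"
}}

```text
time_s: 22.98
position: [0.6125, -0.0237, 0.0209]
tool_rot: [[0.983, 0.184, 0.008], [0.184, -0.983, -0.003], [0.007, 0.004, -1.0]]
ft_force: [-19.1, 7.9, 74.6]
grip_width: 0.0504
gripper_force: 35.6
```

```bash
python3 - <<'E'
from h import *
lobes(('wrist','side','scene'));s=observe();print(np.array(s['tool_rot'])[1,0])
E
```

```text
wrist [[-21.0, 25.0, 25], [-28.0, -46.0, 32]]
side [[-32.0, -45.0, 31], [-196.0, 286.0, -2], [-24.0, 26.0, 33], [-76.0, -82.0, 45]]
scene [[-28.0, -47.0, 30], [-21.0, 22.0, 31]]
t 23.275 TCP hutch mm [-54.8 -10.8] z 0.0218 F [-9.6  2.4 34.7] w 0.0506
0.18337019978867
```

{"method": "move_arm", "body": {
  "series": "-1.5 0 -0.6 0 0.18; -3 0 -0.3 4 0.18; -3 0 0.8 8 0.18; -3 0 0.8 8 0.18; -3 0 0.8 8 0.18"
}}

```text
time_s: 23.9
position: [0.5804, -0.0285, 0.0089]
tool_rot: [[0.999, 0.046, 0.0], [0.046, -0.999, -0.0], [0.0, 0.0, -1.0]]
ft_force: [0.9, 0.7, 0.9]
grip_width: 0.0504
gripper_force: 0.0
```

```bash
python3 - <<'E'
from h import *
lobes(('wrist','side'));s=observe();print(np.array(s['tool_rot'])[1,0])
I=optics.get_image('wrist'); save(I['pixels'],'w4.png')
E
```

```text
wrist [[-33.0, -43.0, 32], [-32.0, 25.0, 25]]
side [[-36.0, 26.0, 31]]
t 24.1 TCP hutch mm [-86.1 -14.5] z 0.0088 F [0.4 0.5 0.3] w 0.0505
0.04504450220322958
```

View pics/w4.png

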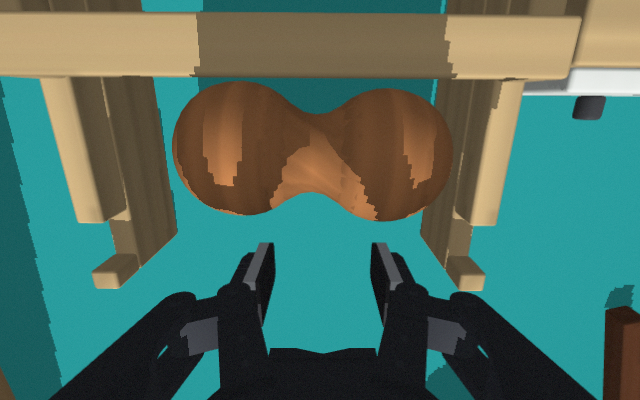

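The wrist view shows the roller lying square between the arms, with lobes at (250,150) and (385,155), just in front of the roof edge at row 75. The fingertips are behind it at (262,245) and (380,245). A brisk stroke comes next, so it coasts in under the roof.

{"method": "move_arm", "body": {
  "series": "0.8 0 -0.1 0 0.18; 3.8 -0.2 -0.8 0 0.18; 6.9 -0.4 -1.5 0 0.18; 6.9 -0.4 -1.5 0 0.18; 6.9 -0.4 -1.5 0 0.18; 4 -0.4 -1.5 0 0.18"
}}

```text
time_s: 24.9
position: [0.6217, -0.023, 0.0245]
tool_rot: [[0.999, 0.045, 0.004], [0.045, -0.999, -0.001], [0.004, 0.001, -1.0]]
ft_force: [-0.6, 0.5, 0.2]
grip_width: 0.0501
gripper_force: 0.0
```

```bash
python3 - <<'E'
from h import *
lobes(('wrist','side','scene'))
E
```

```text
wrist [[-6.0, 25.0, 25], [-8.0, -41.0, 31]]
side [[-22.0, -41.0, 32], [-20.0, 30.0, 33]]
scene [[-22.0, -43.0, 33], [-20.0, 26.0, 34], [4.0, 5.0, 83]]
t 25.2 TCP hutch mm [-45.3 -10.5] z 0.0241 F [-1.9  1.6  5.3] w 0.0504
```

{"method": "move_arm", "body": {
  "series": "-2.5 0 0 0 0.18; -2.8 0 1.3 0 0.18; -2.8 0 1.3 0 0.18; -1.5 0 1.1 0 0.18; 0.7 0 0.6 0 0.18; 2.9 0 0 0 0.18; 2.9 0 0 0 0.18; 2.9 0 0 0 0.18"
}}

```text
time_s: 26.2
position: [0.6514, -0.0213, 0.0263]
tool_rot: [[0.999, 0.045, 0.006], [0.045, -0.999, -0.001], [0.006, 0.001, -1.0]]
ft_force: [-3.4, 1.3, 17.9]
grip_width: 0.0502
gripper_force: 8.7
```

```bash
python3 - <<'E'
from h import *
lobes(('wrist','side','scene'))
E
```

```text
wrist [[4.0, -41.0, 32], [4.0, 29.0, 26]]
side [[1.0, 30.0, 32], [2.0, -43.0, 34]]
scene [[5.0, 26.0, 34], [3.0, -42.0, 33]]
t 26.5 TCP hutch mm [-14.9 -10.4] z 0.0264 F [-1.9  2.2 17.8] w 0.0501
```

{"method": "move_arm", "body": {
  "series": "0 0 -3 0 0.18; -1 0 -5.5 0 0.18; -3.8 -1 -5.5 0 -1; -3.8 -3 -5.5 0 -1; -3.8 -3 -2 0 -1; -3.8 -3 0.9 0 -1; -3.8 -3 0.9 0 -1; -3.8 -3 0.9 0 -1"
}}

```text
time_s: 27.5
position: [0.6107, 0.007, 0.0154]
tool_rot: [[0.999, 0.045, 0.002], [0.045, -0.999, -0.0], [0.002, 0.0, -1.0]]
ft_force: [-0.9, 0.2, 0.6]
grip_width: -0.0002
gripper_force: 0.0
```

```bash
python3 - <<'E'
from h import *
lobes(('wrist','side','scene'))
E
```

```text
wrist []
side [[3.0, -42.0, 30], [-2.0, 28.0, 34]]
scene [[-1.0, -42.0, 33], [-1.0, 26.0, 31]]
t 27.8 TCP hutch mm [-55.   19.5] z 0.0152 F [ 0.8  0.2 -0.6] w 0.0002
```

{"method": "move_arm", "body": {
  "series": "1.2 0 -0.3 0 -1; 2.7 0 -0.4 0 -1; 4.2 0 -0.5 0 -1; 4.2 0 -0.5 0 -1; 2 0 -0.5 0 -1"
}}

```text
time_s: 28.42
position: [0.6311, 0.0077, 0.0216]
tool_rot: [[0.999, 0.045, 0.005], [0.045, -0.999, -0.001], [0.005, 0.001, -1.0]]
ft_force: [0.2, 0.2, -0.6]
grip_width: -0.0001
gripper_force: 0.0
```

```bash
python3 - <<'E'
from h import *
lobes(('side','scene'))
E
```

```text
side [[3.0, 31.0, 34], [1.0, -40.0, 32]]
scene [[-4.0, -43.0, 31], [56.0, -152.0, 89]]
t 28.625 TCP hutch mm [-35.3  19.9] z 0.0204 F [-3.9  1.9  9. ] w 0.0002
```

{"method": "move_arm", "body": {
  "series": "0.7 0 0 0 -1; 1.5 0 0 0 -1; 2.3 0 -0.1 0 -1"
}}

```text
time_s: 29.0
position: [0.6549, 0.0092, 0.0271]
tool_rot: [[0.999, 0.045, 0.007], [0.045, -0.999, -0.0], [0.007, 0.001, -1.0]]
ft_force: [-44.8, 1.3, 48.8]
grip_width: -0.0003
gripper_force: 40.0
```

```bash
python3 - <<'E'
from h import *
lobes(('scene','scene','side','scene','side'))
E
```

```text
scene [[12.0, -41.0, 34], [12.0, 26.0, 32], [47.0, -10.0, 42]]
scene [[8.0, -44.0, 33], [10.0, 25.0, 34], [-72.0, 86.0, 47]]
side [[11.0, 32.0, 32], [8.0, -41.0, 31]]
scene [[12.0, -43.0, 34], [11.0, 23.0, 35], [47.0, 329.0, -2]]
side [[13.0, 29.0, 32], [9.0, -40.0, 32]]
t 29.5 TCP hutch mm [-10.2  19.9] z 0.0271 F [-15.8   3.7  42. ] w 0.0002
```

```bash
python3 - <<'E'
from h import *
W=optics.get_image('wrist');S=optics.get_image('side');s=observe();R=np.array(s['tool_rot']);p=np.array(s['position'])
for I,c in((W,0),(S,1)):
    for z,col in((0,(0,0,255)),(-.03,(0,255,255))):
        u=proj(I,p+R@np.array([0,0,z]))[0].round().astype(int);print(u);cv2.circle(I['pixels'],tuple(map(int,u)),1 if c else 3,col,-1)
a=cv2.resize(W['pixels'][60:380,140:500],(480,427));u=proj(S,p)[0].astype(int)
b=cv2.resize(S['pixels'][u[1]-45:u[1]+45,u[0]-35:u[0]+30],(308,427),interpolation=cv2.INTER_CUBIC)
save(np.hstack([a,b]),'m5.png')
E
```

```text
[321 231]
[321 254]
[254 221]
[253 216]
```

View pics/m5.png

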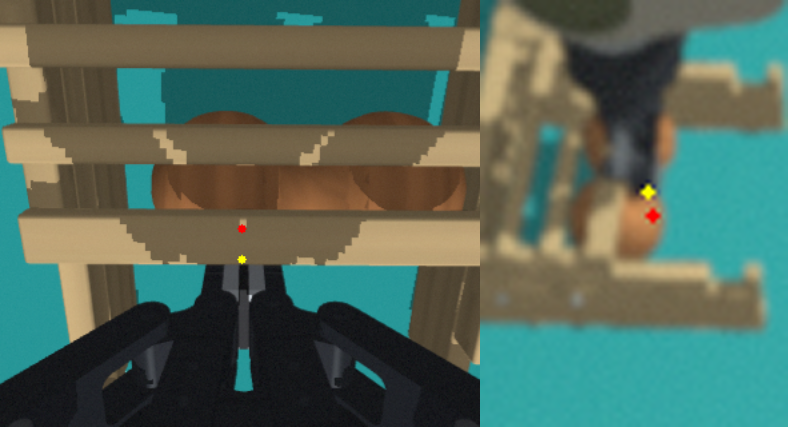

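The montage shows the shut fingertips just under the front slat (crop row 263). The roller's lobe tops are visible between slats 1 and 2 (rows 113–210), so I'll check its depth and the hutch calibration by projection.

```bash
python3 - <<'E'
from h import *
W=optics.get_image('wrist');S=optics.get_image('side')
a=np.radians(2.5);Rz=np.array([[np.cos(a),-np.sin(a),0],[np.sin(a),np.cos(a),0],[0,0,1]]);o=np.array([.6657,-.0103,0])
w=lambda q:o+Rz@(np.array(q)/1000)
print('roof front edge corners in wrist',proj(W,[w((0,93,83)),w((0,93,75)),w((0,-93,83)),w((112,93,83))]).round().tolist())
def lim(I,c):
    t=np.random.default_rng(0).normal(size=(3000,3));t/=np.linalg.norm(t,axis=1)[:,None]
    u=proj(I,w(c)+.033*t);return u.min(0).round(),u.max(0).round()
for x in (10,20,30,40): print(x,'L',lim(W,(x,28,33)),'R',lim(W,(x,-42,33)),'side L',lim(S,(x,28,33)))
save(W['pixels'],'w6.png')
m=cv2.cvtColor(S['pixels'],cv2.COLOR_BGR2HSV)
for d in spotter.cut_out('roller','wrist')[:2]:
    ys,xs=np.nonzero(d['pixels']);print(d['score'],xs.min(),xs.max(),ys.min(),ys.max())
E
```

```text
roof front edge corners in wrist [[158.0, 261.0], [167.0, 253.0], [571.0, 262.0], [104.0, -33.0]]
10 L (array([251., 148.]), array([363., 260.])) R (array([369., 148.]), array([487., 260.])) side L (array([237., 212.]), array([257., 232.]))
20 L (array([250., 131.]), array([364., 245.])) R (array([370., 131.]), array([490., 245.])) side L (array([234., 212.]), array([254., 232.]))
30 L (array([248., 112.]), array([365., 229.])) R (array([370., 112.]), array([494., 229.])) side L (array([231., 212.]), array([251., 232.]))
40 L (array([247.,  93.]), array([366., 212.])) R (array([371.,  93.]), array([497., 212.])) side L (array([228., 212.]), array([248., 232.]))
0.9 253 489 142 218
```

{"method": "move_arm", "body": {
  "series": "-0.3 0 -5 0 -1; -5 2 -8 0 -0.1; -10 8 -8 -5 -0.1; -15.5 14.5 -8 -10 -0.1; -21 21 -8 -15.2 -0.1; -23.6 27.6 -8 -15.2 -0.1; -23.6 27.6 -8 -15.2 -0.1; -23.6 27.6 -8 -15.2 -0.1"
}}

```text
time_s: 30.75
position: [0.428, -0.2814, 0.1006]
tool_rot: [[0.954, 0.3, 0.0], [0.3, -0.954, -0.001], [0.0, 0.001, -1.0]]
ft_force: [1.1, -0.7, -0.1]
grip_width: 0.0384
gripper_force: 0.0
```

```bash
python3 - <<'E'
from h import *
lobes(('side','wrist'))
W=optics.get_image('wrist');print(spotter.mark_of('rail_mid','wrist')[:3])
for d in spotter.cut_out('rail','wrist')[:2]:
    ys,xs=np.nonzero(d['pixels']);r=cv2.minAreaRect(np.stack([xs,ys],1).astype(np.float32));bx=cv2.boxPoints(r)
    e=sorted([(np.linalg.norm(bx[i]-bx[(i+1)%4]),i) for i in range(4)])[:2];print(d['score'],len(xs),[atz(W,(bx[i]+bx[(i+1)%4])/2,.012)[:2].round(4).tolist() for _,i in e])
go(.431,-.277,.003,17.7)
E
```

```text
side [[8.0, 29.0, 32], [6.0, -41.0, 28]]
wrist []
t 30.95 TCP hutch mm [-247.4 -255.9] z 0.1004 F [0.4 0.3 0.4] w 0.0387
[{'point': [0.4288, -0.2818, 0.0074], 'score': 0.84}]
0.67 3722 [[0.5251, -0.2481], [0.3335, -0.3099]]
t31.10 pos [ 0.4297 -0.2765  0.1005] yaw 17.87 -> shift [0.11 0.09 9.75] turn 0.2
```

{"method": "move_arm", "body": {
  "series": "0 0.15 5 0 -0.1; 0 0.15 8.5 0 -0.1; 0 0.15 9.7 0 -0.1; 0 0.15 9.7 0 -0.1; 0 0.15 9.7 0 -1; 0 0.15 9.7 0 -1; 0 0.15 9.7 0 -1; 0 0.15 9.7 0 -1",
  "force": 50
}}

```text
time_s: 32.1
position: [0.4295, -0.279, 0.0038]
tool_rot: [[0.952, 0.305, 0.0], [0.305, -0.952, -0.0], [0.0, 0.0, -1.0]]
ft_force: [0.5, -0.7, 0.1]
grip_width: -0.0
gripper_force: 0.0
```

```bash
python3 - <<'E'
from h import *
W=optics.get_image('wrist');S=optics.get_image('side');s=observe();R=np.array(s['tool_rot']);p=np.array(s['position'])
print([d['point'] for d in spotter.mark_of('rail_mid','side')[:3]],s['grip_width'])
for I,c in((W,0),(S,1)):
    for z,col in((0,(0,0,255)),(-.03,(0,255,255))):
        u=proj(I,p+R@np.array([0,0,z]))[0].round().astype(int);cv2.circle(I['pixels'],tuple(map(int,u)),1 if c else 2,col,-1)
a=cv2.resize(W['pixels'][60:380,140:500],(480,427));u=proj(S,p)[0].astype(int)
b=cv2.resize(S['pixels'][u[1]-45:u[1]+45,u[0]-35:u[0]+30],(308,427),interpolation=cv2.INTER_CUBIC)
save(np.hstack([a,b]),'m7.png')
E
```

```text
[[0.427, -0.2773, 0.0074]] 3.4815860873977144e-05
```

View pics/m7.png

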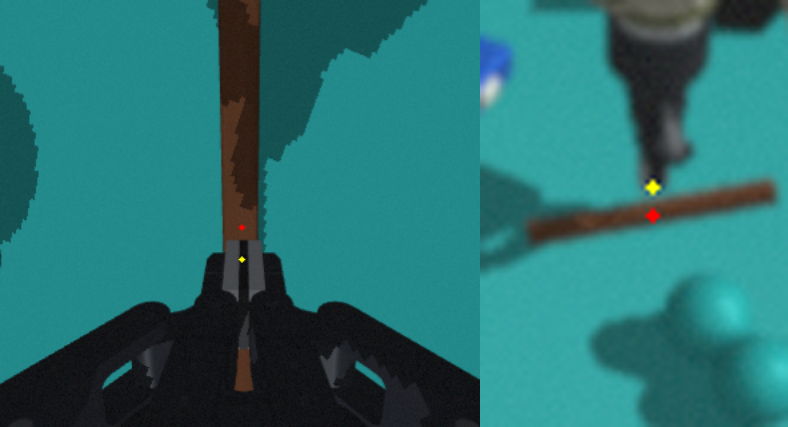

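The picture shows the real fingertips ending at the yellow marker (crop 653,187), about 28 mm above the reported TCP. That explains the earlier jams. I'll reopen, go about 2.5 cm lower while watching the force, and close.

{"method": "move_arm", "body": {
  "series": "0 0 -0.3 0 -0.1; 0 0 0 0 -0.1; 0 0 1 0 -0.1; 0 0 2 0 -0.1; 0 0 2.4 0 -0.1; 0 0 2.4 0 -0.1",
  "force": 50
}}

```text
time_s: 33.0
position: [0.4293, -0.2788, -0.021]
tool_rot: [[0.952, 0.305, -0.001], [0.305, -0.952, 0.001], [-0.0, -0.001, -1.0]]
ft_force: [-0.3, -0.6, -0.6]
grip_width: 0.0387
gripper_force: 0.0
```

{"method": "move_arm", "body": {
  "series": "0 0 0 0 -1; 0 0 0 0 -1; 0 0 0 0 -1",
  "force": 50
}}

```text
time_s: 33.38
position: [0.4296, -0.2791, -0.0201]
tool_rot: [[0.952, 0.305, 0.001], [0.305, -0.952, -0.001], [0.0, 0.001, -1.0]]
ft_force: [-0.1, 0.2, 3.2]
grip_width: 0.0135
gripper_force: 49.1
```

{"method": "move_arm", "body": {
  "series": "0 0 -5 0 -1; 3 -3 -10 0 -1; 7 -8 -10 3 -1; 11 -13.5 -10 8 -1; 15 -18.5 -10 13 -1; 17.5 -21.4 -10 15.3 -1; 17.5 -21.4 -10 15.3 -1; 17.5 -21.4 -10 15.3 -1"
}}

```text
time_s: 34.38
position: [0.5306, -0.0221, 0.0793]
tool_rot: [[0.999, 0.043, -0.001], [0.043, -0.999, -0.0], [-0.001, 0.0, -1.0]]
ft_force: [0.8, -0.7, -1.2]
grip_width: 0.0134
gripper_force: 49.1
```

```bash
python3 - <<'E'
from h import *
lobes(('side','wrist'));s=observe();print(s['grip_width'],s['gripper_force'])
print([d['point'] for d in spotter.mark_of('rail_mid','side')[:2]])
go(.5311,-.0222,.005,2.5)
E
```

```text
side [[9.0, 28.0, 34], [10.0, -43.0, 31]]
wrist []
t 34.575 TCP hutch mm [-135.5   -6.7] z 0.0795 F [ 1.   0.6 -0.1] w 0.014
0.014024027602687311 49.069422483444214
[[0.5286, -0.0192, 0.1071], [0.2138, -0.2701, 0.0054]]
t34.62 pos [ 0.5307 -0.0227  0.0795] yaw 2.36 -> shift [ 0.04 -0.05  7.45] turn -0.1
```

{"method": "move_arm", "body": {
  "series": "0 0 4 0 -1; 0 0 7.4 0 -1; 0 0 7.4 0 -1; 1.8 0 7.4 0 -1; 2.8 0 7.4 0 -1; 3.6 0 7.4 0 -1; 4.4 0 7.4 0 -1; 5.2 0 7.4 0 -1"
}}

```text
time_s: 35.62
position: [0.5832, -0.0195, 0.0056]
tool_rot: [[0.999, 0.043, -0.0], [0.043, -0.999, -0.0], [-0.0, 0.0, -1.0]]
ft_force: [0.1, -0.2, -0.5]
grip_width: 0.0136
gripper_force: 49.1
```

```bash
python3 - <<'E'
from h import *
lobes(('side','scene'));print([d['point'] for d in spotter.mark_of('rail_mid','side')[:2]])
E
```

```text
side [[34.0, -43.0, 34], [36.0, 31.0, 35]]
scene [[43.0, 24.0, 33], [39.0, -41.0, 31]]
t 35.825 TCP hutch mm [-83.4  -5.5] z 0.0054 F [-0.2  0.1 -0.1] w 0.0137
[[0.5791, -0.0195, 0.0353]]
```

{"method": "move_arm", "body": {
  "series": "0.6 0 0 0 -1; 1.2 0 0 0 -1; 1.2 0 0 0 -1; -2 0 0 0 -1; -7 0 0 0 -1; -7 0 -5 0 -1; -7 0 -9 0 -1; -7 0 -10 -9 -1"
}}

```text
time_s: 36.88
position: [0.5138, -0.0228, 0.1082]
tool_rot: [[0.979, 0.202, 0.005], [0.202, -0.979, -0.001], [0.004, 0.002, -1.0]]
ft_force: [-0.1, 0.1, -0.4]
grip_width: 0.0136
gripper_force: 49.1
```

```bash
python3 - <<'E'
from h import *
lobes(('side','scene','side','scene'));a=np.radians(2.5)
x,y=.6657-.072*np.cos(a),-.0103-.072*np.sin(a);print(x,y);go(x,y,.10,92.5);print(observe()['q'])
E
```

```text
side [[52.0, -42.0, 33], [54.0, 28.0, 30]]
scene [[54.0, 23.0, 34], [56.0, -43.0, 36]]
side [[55.0, 30.0, 31], [52.0, -43.0, 30]]
scene [[54.0, 26.0, 34], [52.0, -42.0, 34]]
t 37.275 TCP hutch mm [-153.5   -5.5] z 0.1048 F [ 0.1  0.7 -0.2] w 0.0136
0.5937685280461062 -0.013440595890304191
t37.27 pos [ 0.5126 -0.0225  0.1048] yaw 11.37 -> shift [8.14 0.72 0.46] turn -81.1
[-1.57500316e+01  2.34968123e+01  8.87422430e+01  2.47198101e-03
  6.78491721e+01  6.28818510e+01]
```

{"method": "move_arm", "body": {
  "series": "0 0 0 -10.5 -1; 0 0 0 -21 -1; 0 0 0 -31.5 -1; 0 0 0 -42 -1; 0 0 0 -52.5 -1; 0 0 0 -63 -1; 0 0 0 -73.5 -1; 0 0 0 -81 -1"
}}

```text
time_s: 38.28
position: [0.5127, -0.0225, 0.105]
tool_rot: [[-0.047, 0.999, -0.001], [0.999, 0.047, 0.0], [0.0, -0.001, -1.0]]
ft_force: [0.3, -0.3, -0.9]
grip_width: 0.0136
gripper_force: 49.1
```

```bash
cat > rl.py <<'E'
from h import *
def rail(cams=('side','scene')):
    for c in cams:
        I=optics.get_image(c);z=observe()['position'][2]+.028
        print(c,[(np.round(d['point'],4).tolist(),round(d['score'],2),hu(d['point'])) for d in spotter.mark_of('rail_mid',c)[:3]])
        for d in spotter.cut_out('rail',c)[:2]:
            ys,xs=np.nonzero(d['pixels']);r=cv2.minAreaRect(np.stack([xs,ys],1).astype(np.float32));bx=cv2.boxPoints(r)
            e=sorted([(np.linalg.norm(bx[i]-bx[(i+1)%4]),i) for i in range(4)])[:2];w=[hu(atz(I,(bx[i]+bx[(i+1)%4])/2,z)) for _,i in e]
            print('  ends hutch',[x.tolist() for x in w],'len',np.linalg.norm(w[0]-w[1]).round(3))
E
python3 - <<'E'
from rl import *
rail()
go(.5938,-.0134,.1048,92.5)
E
```

```text
side [([0.5121, -0.0202, 0.1376], 0.73, array([-0.1539, -0.0032])), ([0.2135, -0.272, 0.0054], 0.5, array([-0.4632, -0.2417]))]
  ends hutch [[-0.1528, -0.0612], [-0.1539, 0.0988]] len 0.16
  ends hutch [[-0.486, -0.1607], [-0.3912, -0.0711]] len 0.13
scene [([0.5125, -0.0193, 0.1364], 0.72, array([-0.1534, -0.0023])), ([0.6669, -0.0075, 0.0832], 0.66, array([0.0013, 0.0027])), ([0.2118, -0.2744, 0.0012], 0.55, array([-0.465, -0.244]))]
  ends hutch [[-0.1545, 0.094], [-0.1565, -0.1083]] len 0.202
  ends hutch [[-0.3746, -0.2627], [-0.2798, -0.1741]] len 0.13
t38.58 pos [ 0.5129 -0.0225  0.1053] yaw 92.32 -> shift [0.58 8.12 0.05] turn -0.2
```

{"method": "move_arm", "body": {
  "series": "0.2 4 0 0 -1; 0.5 8.1 0 -0.2 -1; 0.5 8.1 2 -0.2 -1; 0.5 8.1 4 -0.2 -1; 0.5 8.1 5.4 -0.2 -1; 0.5 8.1 5.4 -0.2 -1; 0.5 8.1 5.4 -0.2 -1"
}}

```text
time_s: 39.45
position: [0.594, -0.0142, 0.0523]
tool_rot: [[-0.046, 0.999, 0.001], [0.999, 0.046, -0.0], [-0.0, 0.001, -1.0]]
ft_force: [-0.2, -0.0, -0.1]
grip_width: 0.0134
gripper_force: 49.2
```

```bash
python3 - <<'E'
from rl import *
rail(('scene',));lobes(('side',))
W=optics.get_image('wrist');S=optics.get_image('scene')
print([(np.round(d['point'],4).tolist(),hu(d['point'])) for n in('left_notch','right_notch') for c in('wrist','scene') for d in spotter.mark_of(n,c)[:2]])
a=cv2.resize(W['pixels'],(480,300));b=cv2.resize(S['pixels'][210:300,270:390],(400,300),interpolation=cv2.INTER_CUBIC)
save(np.hstack([a,b])[:,:800],'m8.png')
cv2.imwrite('pics/w8.png',W['pixels'])
go(.5938,-.0134,.024,92.5)
E
```

```text
scene [([0.5959, -0.0114, 0.083], 0.73, array([-0.0698,  0.0019])), ([0.2107, -0.2717, 0.0051], 0.59, array([-0.466 , -0.2413])), ([0.454, 0.2612, 0.001], 0.28, array([-0.1997,  0.2805]))]
  ends hutch [[-0.0722, 0.096], [-0.0729, -0.1015]] len 0.198
  ends hutch [[-0.3355, -0.1808], [-0.4336, -0.2743]] len 0.136
side [[55.0, -43.0, 31], [54.0, 30.0, 32], [55.0, -152.0, 84]]
t 39.7 TCP hutch mm [-72.   -0.7] z 0.052 F [ 0.5  1.6 -1.2] w 0.014
[([0.5944, 0.0741, 0.0439], array([-0.0676,  0.0874])), ([0.6015, -0.0975, 0.0469], array([-0.0679, -0.0843])), ([0.5943, -0.0158, 0.0785], array([-0.0716, -0.0024])), ([0.5937, -0.0983, 0.0405], array([-0.0758, -0.0848])), ([0.7197, 0.0166, 0.0339], array([0.0551, 0.0245]))]
t40.00 pos [ 0.5936 -0.0141  0.0515] yaw 92.65 -> shift [0.07 0.02 2.75] turn 0.2
```

View pics/m8.png

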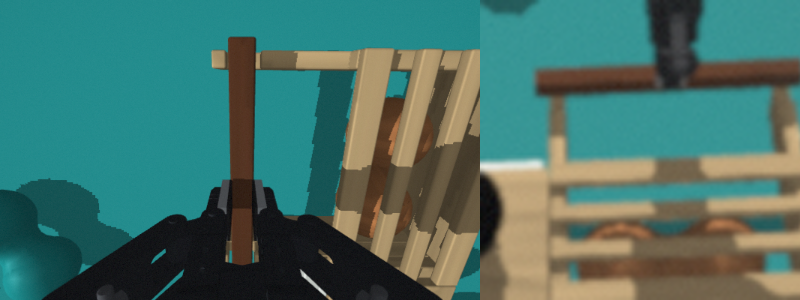

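The left half shows the rail (col 242) centred over the left notch (cols 226–260). The right half shows the roller behind the bars, well under the roof. Lowering slowly.

{"method": "move_arm", "body": {
  "series": "0 0 1 0 -1; 0 0 1.8 0 -1; 0 0 2.2 0 -1; 0 0 2.5 0 -1; 0 0 2.7 0 -1; 0 0 2.7 0 -1"
}}

```text
time_s: 40.75
position: [0.5936, -0.0141, 0.0245]
tool_rot: [[-0.046, 0.999, 0.0], [0.999, 0.046, 0.0], [0.0, 0.0, -1.0]]
ft_force: [-0.2, 0.6, 0.0]
grip_width: 0.0139
gripper_force: 49.2
```

```bash
python3 - <<'E'
from rl import *
s=observe();print(s['ft_force'],s['wrist_torque'],s['position']);rail(('scene','side'))
E
```

```text
[-0.23204367  0.5562847   0.03286179] [ 0.02775655 -0.01168082 -0.05164947] [ 0.59361825 -0.01410369  0.02447947]
scene [([0.5913, -0.0119, 0.0517], 0.85, array([-0.0744,  0.0016])), ([0.2111, -0.273, 0.0054], 0.49, array([-0.4656, -0.2426]))]
  ends hutch [[-0.0735, 0.0987], [-0.0777, -0.1026]] len 0.201
  ends hutch [[-0.4704, -0.2813], [-0.3625, -0.1832]] len 0.146
side [([0.5916, -0.0134, 0.0554], 0.6, array([-0.0742,  0.0001]))]
  ends hutch [[-0.0683, -0.0381], [-0.0728, 0.1026]] len 0.141
```

{"method": "move_arm", "body": {
  "series": "0 0 0.1 0 -1; 0 0 0.2 0 -1; 0 0 0.2 0 -1"
}}

```text
time_s: 41.42
position: [0.5938, -0.0141, 0.0238]
tool_rot: [[-0.046, 0.999, 0.001], [0.999, 0.046, -0.0], [-0.0, 0.001, -1.0]]
ft_force: [-3.3, 1.3, 10.5]
grip_width: 0.0139
gripper_force: 50.5
```

{"method": "move_arm", "body": {
  "series": "0 0 -0.1 0 -1; 0 0 -0.1 0 -0.5; 0 0 -0.1 0 -0.2; 0 0 -0.1 0 -0.2; 0 0 -1 0 -0.2; 0 0 -3 0 -0.2; 0 0 -7 0 -0.2; 0 0 -12 0 -0.2"
}}

```text
time_s: 42.42
position: [0.5931, -0.014, 0.1437]
tool_rot: [[-0.046, 0.999, -0.001], [0.999, 0.046, 0.0], [0.0, -0.001, -1.0]]
ft_force: [0.2, -0.2, 0.5]
grip_width: 0.0343
gripper_force: 0.0
```

```bash
python3 - <<'E'
from rl import *
s=observe();print(s['ft_force'],s['position'],s['grip_width'])
for c in('scene','side'):
    I=optics.get_image(c);print(c,[(hu(d['point']),round(d['point'][2],4)) for d in spotter.mark_of('rail_mid',c)[:1]])
    for d in spotter.cut_out('rail',c)[:1]:
            ys,xs=np.nonzero(d['pixels']);r=cv2.minAreaRect(np.stack([xs,ys],1).astype(np.float32));bx=cv2.boxPoints(r)
            e=sorted([(np.linalg.norm(bx[i]-bx[(i+1)%4]),i) for i in range(4)])[:2];print([hu(atz(I,(bx[i]+bx[(i+1)%4])/2,.055)) for _,i in e])
lobes()
for n in('shaker','guard_case','bamboo_box','ball'):print(n,np.round(spotter.mark_of(n,'side')[0]['point'],3))
E
```

```text
[ 0.20089777 -0.15070417  0.51078888] [ 0.59313302 -0.01398616  0.1437094 ] 0.03427893094881158
scene [(array([-0.0722, -0.0002]), 0.054)]
[array([-0.0695,  0.0929]), array([-0.0739, -0.0999])]
side [(array([-0.0749, -0.0026]), 0.0558)]
[array([-0.0716, -0.0987]), array([-0.073 ,  0.1042])]
wrist [[57.0, -42.0, 34], [-3.0, 3.0, 83], [55.0, 24.0, 25]]
side [[57.0, -40.0, 33], [58.0, 29.0, 34]]
t 42.925 TCP hutch mm [-72.5  -0.6] z 0.1416 F [ 0.3  0.1 -0.2] w 0.0339
shaker [0.693 0.321 0.001]Traceback (most recent call last):
  File "<stdin>", line 9, in <module>
IndexError: list index out of range
```

```bash
python3 -c "
from rig import order
print(order.close_job())"
```

```text
the job is handed in; nothing more can be done
None
```

The job is handed in: the roller lies about 56 mm in under the hutch roof, the dark rail rests in both notches, and the gripper is open and clear (about 43 s). I re-checked the shaker after placing, but not the guard case, bamboo box or ball. Wrist force peaked around 77 N when the fingers jammed on the roller partway in.

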